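# Sweep the cut-off sprues into the scrap fence

## Robot

A 6-joint arm with a two-finger parallel gripper is mounted at the origin on a cart in front of the work surface, level with it; the furniture and walls round the work are solid. World frame = base frame: x ahead of the robot, y to its left, z up, the work surface at z = 0. Lengths are in m, angles in rad, forces in N, time in s.
With the tool pointing down it reaches from about 0.275 to 0.75 m from the base axis. Payload 10.2 kg.
Tool frame: the origin (TCP) lies midway between the tips of the shut fingers; the grasp point (between the pads) lies 19 mm behind it; z points along the fingers, y is the line along which they close (so a half turn about z gives the same grasp; the last joint's range is limited). The gripper opens to 88 mm and grips with 3 to 60 N. Pads are 18 mm wide; open, the fingers measure 123 mm over their backs; the gripper's body (75 mm by 187 mm) begins 45 mm behind the grasp point.
Start: joints at [-1.38, 0.313, 1.498, -0, 1.331, -0.223], TCP at [0.211, -0.481, 0.239] pointing down, gripper open.
Joint ranges: [-2.94, 2.94], [-0.97, 2.17], [0.19, 2.56], [-1.23, 4.37], [0.02, 3.11], [-2.88, 2.88]. Speed limits (rad/s): [2.39, 2.39, 3.01, 3.14, 3.14, 3.14].

## Interface

Orientations are given as a rotation vector (axis times angle).
In Python, from bench import sense, grab_frame, calibration, close_job, look_for, masks_of, landmark_of gives the robot as it stands.
- The arm moves only by the tool apply_moves, never from a script. Its argument "targets" is a list of rows, each a list of 2 entries, a list of its own where there are three numbers: the shift along the tool's x, y, z in m, then the turn about the tool's z in degrees. In form: [[[tx, ty, tz], spin], ...]. A call has exactly 5 rows; each row is the pose to reach, as a shift and turn from the pose commanded when the call began, along the tool's axes at that moment; what a row does not reach only later rows make up. A row lasts 1/10 s, in which the tool goes at most 50 mm and 8.59 degrees, less where a joint would pass 70% of its speed; a pose out of reach is approached as far as the arm can. A call with a gripper value outside its range is refused whole. "claw" is the opening, from -1 (shut) to 1 (fully open), so that 0 is half open, set as the call begins (left out, the last holds). The fingers move at their own pace and stop on an object; the grip force is fixed at half the most. Time passes only in rows, so rows that repeat a pose let the fingers close, or fill a call up. It gives the time, the measured TCP pose, the force, the opening and the grip force at its end, in the units of the state.
- sense(): the state, without advancing time (a new reading comes with each control period).
- grab_frame(name): name is "scene" or "side" or "wrist"; returns (picture, depth): 420x560x3 uint8, red, green, blue; 420x560 float32, m along the optical axis (not along the pixel's ray), 0 where there is no reading.
- calibration(name): a dict with "fx", "fy", "cx", "cy" (pixels), "extrinsics" (4x4, takes a point from camera to world coordinates); the wrist camera has in their place "hand_eye" (4x4, takes a point from camera to tool coordinates, whose origin is the TCP and whose axes are the flange's). Camera axes: x right, y up, looking along -z (the intrinsics and any distortion apply to the point x, -y, -z); pixel columns grow to the right and rows downward; lengths in m; the calibration is good to about 2 mm. A picture is of the moment at which its call begins: read the wrist's pose just before it. calibration takes no time and is no camera call.
- close_job(): hands the job in; it is judged then, once.
Trained networks look in the newest picture that a camera, given by its name, has taken for a name from the list of things; names that differ only in an ending like _2 or _b are one class to them, and where a whole thing is asked for, a point or a joint stands for the part that bears it (a point fixed in the world has none). Each returns a list of dicts, best first, with "score" (0 to 1); they miss things now and then, are a little off and sometimes report something else, mostly with a low value. They report only what shows in the picture. A call takes as long as a camera call.
- look_for(camera, target): "extent" ([left, top, right, bottom] in pixels, round what is visible of it).
- masks_of(camera, target): "mask" (420x560 bool, what is visible of it) and "extent" ([left, top, right, bottom] in pixels, round what is visible of it).
- landmark_of(camera, target): "point" ([column, row] in pixels: a listed point, or the origin of a listed thing).
The state is a dict: "clock": time; "qpos": joint angles; "dq": joint speeds; "joint_efforts": joint torques, N m; "position": TCP position; "orientation": TCP orientation; "wrist_force": force on the tool from outside, world axes, zero at the start; "wrist_torque": the same for the moment, N m; "finger_gap": finger opening in m; "finger_force": force on a finger pad.
Only numpy, scipy, OpenCV 4.12 (cv2) and the standard library are available. Lean on these libraries where they do the work, as an engineer would, in place of code of your own. Each camera call takes 0.05 s, during which the arm holds its last target. There are 200 camera calls.

## Task

Clear the bench after trimming: with the closed fingertips, sweep the three loose brown plastic sprues (small round slugs with a stem) along the bench through the open side of the low aluminium fence, so that all three lie wholly inside it. Only push them lightly: do not pinch, lift or press hard on them, and leave the covers, the gap gauge and the finger guard where they are. The thin curls of trimmings lying about can stay.

Things in the scene. Friction and masses are not known exactly. Their poses are not given: they have to be found in the camera images.
- fence: Low bottomless aluminium fence fixed to the bench: back wall and two side walls, 32 mm high, 5 mm thick; the open side (mouth) faces roughly the robot's right (-y). No sill: its floor is the bench. Inside 180 mm wide (its x), 90 mm deep (its y). Origin on the bench at the middle of the mouth line; +y leads in, z up. Screw tabs 6 mm high reach 26 mm outside the walls.
- sprue_1: Loose brown plastic moulding sprue, 25 g: a round slug 28 mm across and 10 mm high lying flat on the bench, with a runner stub 7 mm high on either side (36 mm from end to end, along its x) and a tapered stem 11 to 8 mm thick rising from its middle to 24 mm. Origin at the centre of its underside. One of three alike.
- sprue_2: Loose brown plastic moulding sprue, 25 g: a round slug 28 mm across and 10 mm high lying flat on the bench, with a runner stub 7 mm high on either side (36 mm from end to end, along its x) and a tapered stem 11 to 8 mm thick rising from its middle to 24 mm. Origin at the centre of its underside. One of three alike.
- sprue_3: Loose brown plastic moulding sprue, 25 g: a round slug 28 mm across and 10 mm high lying flat on the bench, with a runner stub 7 mm high on either side (36 mm from end to end, along its x) and a tapered stem 11 to 8 mm thick rising from its middle to 24 mm. Origin at the centre of its underside. One of three alike.
- cover_far: Bystander: loose brown moulded cover, 58x74x32 mm, right of the sprues, the farther of two; behind it stand fixed rows of like covers. Origin under its centre.
- cover_right: Bystander: loose brown moulded cover, 57x74x32 mm, right of the sprues, the nearer of two. Origin under its centre.
- gauge: Bystander: loose flat steel gap gauge, 44x90x12 mm (90 along its y), right and near. Origin under its centre.
- cot: Bystander: loose orange finger guard standing upright, 17x19x31 mm, near the front edge of the bench. Origin under its centre.

How it is judged:
By the outcome, as a careful person would: the job done as asked, in the order asked, and still so for the second after the job is handed in, with the robot touching nothing.
It also fails if it takes over 72 s, if anything falls off the work surface, if the arm or the gripper's body presses on something with over 40 N, if the wrist force passes 120 N, or if a joint passes its speed limit or range.

## Working session

There is one attempt and no reset: what is moved stays moved. The work goes in short steps, Python scripts to look and compute and a tool call to move; the robot and the scene stay as the last step left them, time stands still between calls to the robot, and variables do not carry over. Pictures are saved under pics/ and viewed, at most 10 in all, crops included, and the job is handed in when it is done.

Besides the shell and the picture viewer there is one more tool, called as a command line: name --argument value ..., lists and objects as JSON in quotes. apply_moves: Moves the arm, as the interface text tells. Its arguments: {"type":"object","properties":{"targets":{"type":"array"},"claw":{"type":"number"}},"required":["targets"]}

```bash
mkdir -p pics; cat > h.py <<'E'
import numpy as np, cv2
from scipy.spatial.transform import Rotation as R
from bench import *
def T(cam,s=None):
    c=calibration(cam)
    if 'extrinsics' in c: return c,np.array(c['extrinsics'])
    s=s or sense(); M=np.eye(4); M[:3,:3]=R.from_rotvec(s['orientation']).as_matrix(); M[:3,3]=s['position']
    return c,M@np.array(c['hand_eye'])
def world(cam,u,v,d,s=None):
    c,M=T(cam,s); u=np.asarray(u,float);v=np.asarray(v,float)
    P=np.stack([(u-c['cx'])/c['fx']*d,-(v-c['cy'])/c['fy']*d,-d,np.ones_like(d)],-1)
    return (P@M.T)[...,:3]
def maskpts(cam,m,depth,s=None):
    v,u=np.nonzero(m&(depth>0)); return world(cam,u,v,depth[v,u],s)
def save(p,n): cv2.imwrite('pics/'+n,cv2.cvtColor(p,cv2.COLOR_RGB2BGR))
E
python3 - <<'E'
from h import *
s=sense();print({k:np.round(s[k],3) for k in('clock','position','orientation','wrist_force','finger_gap')}, calibration('scene').keys())
for cam in('scene','side'):
    p,d=grab_frame(cam);save(p,cam+'0.png')
    for n in('sprue_1','fence','cover_far','gauge','cot'):
        for r in masks_of(cam,n)[:5]:
            P=maskpts(cam,r['mask'],d)
            if len(P): print(cam,n,round(r['score'],2),np.round(r['extent']),len(P),'med',np.round(np.median(P,0),3),'lo',np.round(np.percentile(P,2,axis=0),3),'hi',np.round(np.percentile(P,98,axis=0),3))
E
```

```text
{'clock': np.float64(0.0), 'position': array([ 0.211, -0.48 ,  0.238]), 'orientation': array([-3.073, -0.645, -0.   ]), 'wrist_force': array([-0.232,  0.358,  0.187]), 'finger_gap': np.float64(0.088)} dict_keys(['fx', 'fy', 'cx', 'cy', 'extrinsics'])
scene sprue_1 0.56 [232. 216. 248. 231.] 120 med [ 0.551 -0.079  0.009] lo [ 0.537 -0.094  0.001] hi [ 0.565 -0.069  0.023]
scene sprue_1 0.31 [375. 170. 409. 195.] 451 med [ 0.395 -0.463  0.01 ] lo [ 0.376 -0.514 -0.001] hi [ 0.422 -0.427  0.014]
scene fence 0.77 [107. 253. 209. 337.] 2079 med [0.476 0.2   0.017] lo [0.386 0.129 0.   ] hi [0.588 0.232 0.033]
scene cover_far 0.59 [251. 165. 290. 191.] 676 med [ 0.61  -0.252  0.019] lo [ 0.586 -0.294  0.001] hi [ 0.643 -0.223  0.033]
scene gauge 0.83 [375. 169. 411. 197.] 461 med [ 0.396 -0.466  0.01 ] lo [ 0.376 -0.526 -0.002] hi [ 0.423 -0.427  0.014]
side sprue_1 0.65 [230. 218. 246. 228.] 110 med [ 0.555 -0.083  0.01 ] lo [ 0.541 -0.111 -0.001] hi [ 0.576 -0.073  0.026]
side sprue_1 0.63 [274. 227. 287. 236.] 80 med [ 0.439 -0.061  0.011] lo [ 0.426 -0.076  0.004] hi [ 0.453 -0.05   0.025]
side sprue_1 0.38 [258. 206. 273. 218.] 101 med [ 0.492 -0.145  0.009] lo [ 0.48  -0.176 -0.001] hi [ 0.51  -0.135  0.026]
side sprue_1 0.28 [216. 163. 247. 193.] 526 med [ 0.616 -0.252  0.019] lo [ 0.588 -0.302 -0.001] hi [ 0.658 -0.226  0.036]
side fence 0.58 [184. 276. 286. 326.] 1335 med [0.496 0.213 0.018] lo [0.39  0.138 0.001] hi [0.591 0.231 0.034]
side gauge 0.57 [306. 140. 326. 160.] 271 med [ 0.4   -0.469  0.013] lo [ 0.379 -0.522  0.001] hi [ 0.423 -0.43   0.017]
side gauge 0.5 [274. 230. 286. 238.] 103 med [ 0.439 -0.061  0.011] lo [ 0.426 -0.083  0.   ] hi [ 0.456 -0.051  0.025]
side cot 0.45 [307. 221. 312. 233.] 69 med [ 0.371 -0.093  0.019] lo [ 0.364 -0.102  0.002] hi [ 0.38  -0.087  0.032]
```

```bash
python3 - <<'E'
import cv2
a=cv2.imread('pics/scene0.png')[130:370,80:440];b=cv2.imread('pics/side0.png')[120:340,150:400]
a=cv2.resize(a,None,fx=2.2,fy=2.2);cv2.imwrite('pics/a.png',a)
b=cv2.resize(b,None,fx=2.6,fy=2.6,interpolation=3);cv2.imwrite('pics/b.png',b)
E
```

```text
(no output)
```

View pics/a.png

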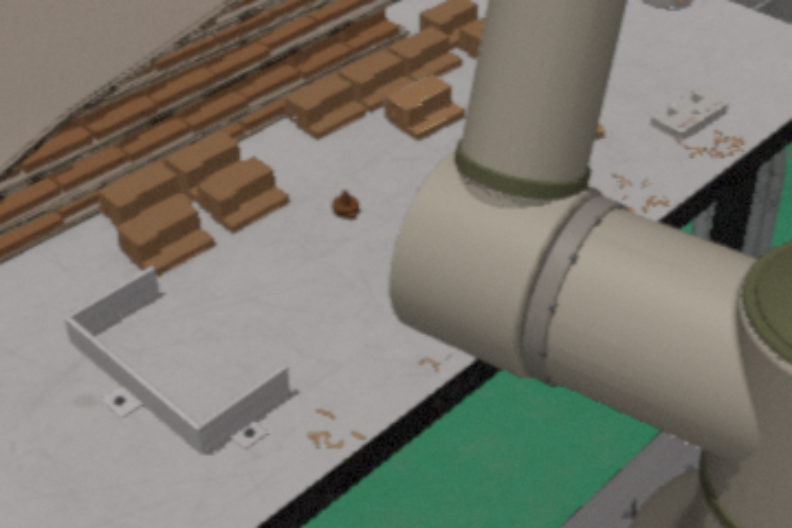

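View pics/b.png

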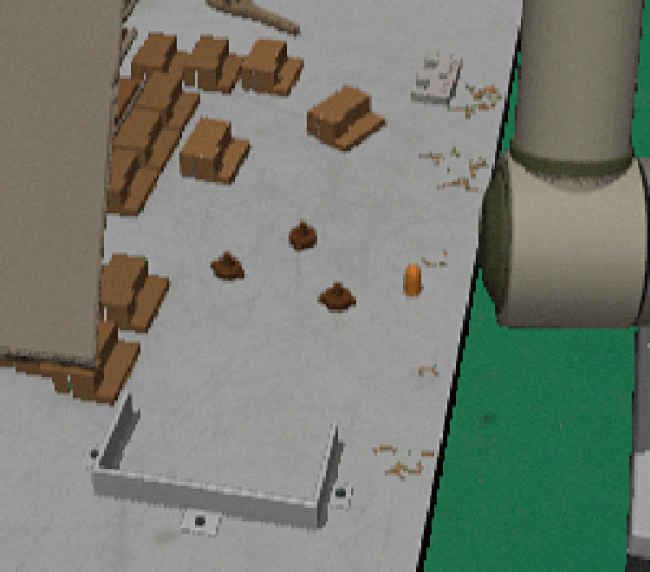

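The side view (b.png) shows the sprues at (228,266), (303,236) and (337,297), and the orange guard at (413,280). The fence is at the bottom with its mouth facing up, towards -y. The arm hides most of this in the scene view. I'll move over the bench and take a close look.

apply_moves --targets '[[[0.04, -0.016, 0], -8], [[0.08, -0.032, 0], -16], [[0.12, -0.048, 0], -24], [[0.16, -0.064, 0], -32], [[0.2, -0.08, 0], -40]]' --claw -1

```text
clock: 1.1
position: [0.363, -0.3257, 0.2389]
orientation: [2.664, 1.665, 0.0]
wrist_force: [1.2, -1.2, -0.6]
finger_gap: 0.0503
finger_force: 0.0
```

```bash
python3 - <<'E'
from h import *
s=sense();p=np.array(s['position']);M=R.from_rotvec(s['orientation']).as_matrix()
print(p,M.round(3),s['finger_gap'],np.round(s['qpos'],2))
print('to go tool',(M.T@(np.array([.49,-.2,.24])-p)).round(3), np.round(calibration('wrist')['hand_eye'],3))
for cam in('scene','side'):
    im,d=grab_frame(cam)
    for r in masks_of(cam,'fence')[:1]:
        P=maskpts(cam,r['mask'],d);Q=P[(P[:,2]>.027)]
        print(cam,cv2.minAreaRect(Q[:,:2].astype(np.float32)*1000))
        for n,sel in(('back',(Q[:,0]>.42)&(Q[:,0]<.56)),):
            print(n,np.polyfit(Q[sel,0],Q[sel,1],1))
        for n,sel in(('near',Q[:,0]<.42),('far',Q[:,0]>.56)):
            q=Q[sel&(Q[:,1]<.2)]; 
            if len(q)>4: print(n,len(q),q.min(0).round(3),q.max(0).round(3),np.polyfit(q[:,1],q[:,0],1))
E
```

```text
[ 0.36301784 -0.32565185  0.23888429] [[ 0.438  0.899  0.   ]
 [ 0.899 -0.438 -0.   ]
 [-0.     0.    -1.   ]] 0.05031038237428917 [-0.97  0.23  1.61  0.    1.31 -0.52]
to go tool [ 0.169  0.059 -0.001] [[-0.     0.95   0.313  0.081]
 [ 1.     0.     0.     0.002]
 [ 0.     0.313 -0.95  -0.146]
 [ 0.     0.     0.     1.   ]]
scene ((495.4436340332031, 172.29595947265625), (195.27447509765625, 94.60873413085938), 0.8533744812011719)
back [0.01443979 0.20960092]
near 142 [0.398 0.124 0.027] [0.408 0.199 0.035] [-0.00966023  0.40356042]
far 105 [0.582 0.126 0.027] [0.593 0.2   0.034] [-0.01802953  0.59002641]
side ((497.25128173828125, 169.5611572265625), (191.41285705566406, 95.90339660644531), 1.4938973188400269)
back [0.01459295 0.20565426]
near 75 [0.402 0.119 0.027] [0.407 0.2   0.035] [-0.00766559  0.40559808]
far 68 [0.586 0.124 0.027] [0.592 0.197 0.035] [-2.41288656e-05  5.88717457e-01]
```

apply_moves --targets '[[[0.04, 0.014, 0], -7], [[0.08, 0.028, 0], -14], [[0.12, 0.042, 0], -21], [[0.16, 0.056, 0], -26], [[0.169, 0.059, 0], -26]]'

```text
clock: 1.8
position: [0.4912, -0.2005, 0.2385]
orientation: [-2.224, -2.218, -0.001]
wrist_force: [0.1, -1.5, 1.4]
finger_gap: 0.0002
finger_force: 0.0
```

```bash
cat > look.py <<'E'
from h import *
s=sense();p=np.array(s['position']);M=R.from_rotvec(s['orientation']).as_matrix()
print(s['clock'],p.round(4),'x-axis deg',np.degrees(np.arctan2(M[1,0],M[0,0])).round(2),s['finger_gap'],np.round(s['wrist_force'],2))
import sys
for cam in sys.argv[1:]:
    im,d=grab_frame(cam);save(im,cam+'_%.1f.png'%s['clock'])
    for r in masks_of(cam,'sprue_1')[:5]:
        P=maskpts(cam,r['mask'],d,s)
        if len(P)<5: continue
        Q=P[P[:,2]>.014]
        print(cam,round(r['score'],2),np.round(r['extent']),'mid',(np.percentile(P,3,axis=0)/2+np.percentile(P,97,axis=0)/2).round(3)[:2],'lo',np.percentile(P,3,axis=0).round(3),'hi',np.percentile(P,97,axis=0).round(3),'stem',Q.mean(0).round(3) if len(Q) else 0)
E
python3 look.py side wrist scene
```

```text
1.8 [ 0.4912 -0.2005  0.2385] x-axis deg 89.85 0.00023872387917995167 [ 0.09 -1.51  1.4 ]
side 0.56 [274. 229. 288. 240.] mid [ 0.438 -0.062] lo [ 0.425 -0.074  0.003] hi [ 0.452 -0.05   0.023] stem [ 0.439 -0.062  0.02 ]
side 0.49 [231. 217. 247. 229.] mid [ 0.556 -0.084] lo [ 0.54  -0.095  0.002] hi [ 0.571 -0.073  0.024] stem [ 0.555 -0.083  0.02 ]
side 0.45 [260. 208. 271. 216.] mid [ 0.493 -0.146] lo [ 0.482 -0.156  0.002] hi [ 0.505 -0.135  0.023] stem [ 0.492 -0.148  0.019]
wrist 0.74 [259. 107. 286. 139.] mid [ 0.494 -0.149] lo [ 0.483 -0.163  0.006] hi [ 0.505 -0.134  0.024] stem [ 0.494 -0.149  0.022]
wrist 0.63 [203.  26. 239.  56.] mid [ 0.44  -0.064] lo [ 0.426 -0.076  0.004] hi [ 0.454 -0.052  0.024] stem [ 0.441 -0.065  0.022]
wrist 0.57 [314.  48. 354.  78.] mid [ 0.555 -0.085] lo [ 0.541 -0.097  0.   ] hi [ 0.57  -0.074  0.024] stem [ 0.555 -0.086  0.022]
```

apply_moves --targets '[[[0.002, 0.003, 0.05], 0], [[0.002, 0.003, 0.1], 0], [[0.002, 0.003, 0.15], 0], [[0.002, 0.003, 0.19], 0], [[0.002, 0.003, 0.215], 0]]'

```text
clock: 2.6
position: [0.491, -0.2001, 0.021]
orientation: [-2.227, -2.211, 0.001]
wrist_force: [1.5, -0.1, 0.1]
finger_gap: 0.0005
finger_force: 0.0
```

apply_moves --targets '[[[0, 0, 0.012], 0], [[0, 0, 0.0185], 0], [[0.01, 0, 0.0185], 0], [[0.02, 0, 0.0185], 0], [[0.03, 0, 0.0185], 0]]'

```text
clock: 3.1
position: [0.4934, -0.1689, 0.0063]
orientation: [2.226, 2.215, 0.001]
wrist_force: [0.5, -0.4, -0.3]
finger_gap: 0.0008
finger_force: 0.1
```

apply_moves --targets '[[[0.01, 0, 0], 0], [[0.02, 0, 0], 0], [[0.03, 0, 0], 0], [[0.04, 0, 0], 0], [[0.045, 0, 0], 0]]'

```text
clock: 3.6
position: [0.4931, -0.1236, 0.0052]
orientation: [-2.226, -2.216, 0.0]
wrist_force: [0.3, -0.1, -0.5]
finger_gap: 0.0005
finger_force: 0.1
```

```bash
python3 look.py wrist side
```

```text
3.6 [ 0.4931 -0.1236  0.0052] x-axis deg 89.75 0.0005180225584246936 [ 0.25 -0.13 -0.5 ]
wrist 0.9 [365. 169. 445. 231.] mid [ 0.554 -0.086] lo [ 0.539 -0.098  0.003] hi [ 0.568 -0.074  0.024] stem [ 0.554 -0.086  0.021]
wrist 0.82 [236. 179. 296. 255.] mid [ 0.491 -0.096] lo [ 0.48  -0.111  0.004] hi [ 0.503 -0.081  0.024] stem [ 0.492 -0.096  0.021]
wrist 0.71 [104. 120. 193. 185.] mid [ 0.44  -0.065] lo [ 0.424 -0.077  0.004] hi [ 0.456 -0.053  0.024] stem [ 0.441 -0.065  0.021]
side 0.63 [232. 220. 244. 227.] mid [ 0.555 -0.086] lo [ 0.543 -0.098  0.003] hi [ 0.568 -0.073  0.021] stem [ 0.555 -0.082  0.018]
side 0.57 [258. 216. 269. 230.] mid [ 0.49  -0.092] lo [ 0.48  -0.103  0.005] hi [ 0.499 -0.081  0.022] stem [ 0.492 -0.094  0.019]
side 0.46 [272. 230. 287. 237.] mid [ 0.44  -0.064] lo [ 0.426 -0.076  0.001] hi [ 0.453 -0.052  0.023] stem [ 0.439 -0.063  0.018]
```

apply_moves --targets '[[[0.01, -0.001, 0], 0], [[0.022, -0.001, 0], 0], [[0.034, -0.001, 0], 0], [[0.046, -0.001, 0], 0], [[0.058, -0.001, 0], 0]]'

```text
clock: 4.3
position: [0.4924, -0.0654, 0.0052]
orientation: [-2.227, -2.216, -0.0]
wrist_force: [-0.4, -0.3, -0.3]
finger_gap: 0.0006
finger_force: 0.1
```

apply_moves --targets '[[[0.012, 0, 0], 0], [[0.024, 0, 0], 0], [[0.036, 0, 0], 0], [[0.046, 0, 0], 0], [[0.052, 0, 0], 0]]'

```text
clock: 4.8
position: [0.4927, -0.0137, 0.0052]
orientation: [-2.226, -2.216, 0.0]
wrist_force: [1.1, -0.8, -0.6]
finger_gap: 0.0003
finger_force: 0.1
```

```bash
python3 look.py wrist side
```

```text
4.8 [ 0.4927 -0.0137  0.0052] x-axis deg 89.74 0.00034932014839183595 [ 1.13 -0.84 -0.65]
wrist 0.95 [238. 180. 296. 259.] mid [0.491 0.013] lo [ 0.479 -0.003  0.003] hi [0.503 0.029 0.024] stem [0.491 0.014 0.021]
side 0.57 [246. 248. 257. 258.] mid [0.493 0.012] lo [ 0.481 -0.005  0.003] hi [0.505 0.029 0.023] stem [0.491 0.015 0.02 ]
side 0.52 [278. 235. 284. 238.] mid [ 0.442 -0.057] lo [ 0.435 -0.064  0.005] hi [ 0.449 -0.05   0.013] stem [ 0.446 -0.05   0.015]
```

apply_moves --targets '[[[0.01, -0.001, 0], 0], [[0.022, -0.001, 0], 0], [[0.034, -0.001, 0], 0], [[0.046, -0.001, 0], 0], [[0.058, -0.001, 0], 0]]'

```text
clock: 5.5
position: [0.492, 0.0446, 0.0052]
orientation: [-2.227, -2.216, 0.0]
wrist_force: [0.4, -0.1, 0.2]
finger_gap: 0.0008
finger_force: 0.1
```

apply_moves --targets '[[[0.012, 0, 0], 0], [[0.024, 0, 0], 0], [[0.036, 0, 0], 0], [[0.046, 0, 0], 0], [[0.056, 0, 0], 0]]'

```text
clock: 6.0
position: [0.4923, 0.1002, 0.0052]
orientation: [-2.227, -2.216, 0.0]
wrist_force: [0.5, 0.3, -0.2]
finger_gap: 0.0004
finger_force: 0.1
```

apply_moves --targets '[[[0.01, 0, 0], 0], [[0.02, 0, 0], 0], [[0.03, 0, 0], 0], [[0.038, 0, 0], 0], [[0.042, 0, 0], 0]]'

```text
clock: 6.5
position: [0.4925, 0.1421, 0.0052]
orientation: [-2.226, -2.216, -0.0]
wrist_force: [0.1, 0.1, -1.0]
finger_gap: 0.0003
finger_force: 0.1
```

```bash
python3 look.py wrist side
```

```text
6.5 [0.4925 0.1421 0.0052] x-axis deg 89.74 0.0002764319629443708 [ 0.08  0.1  -0.97]
wrist 0.59 [236. 180. 294. 258.] mid [0.49 0.17] lo [0.479 0.155 0.004] hi [0.502 0.185 0.024] stem [0.491 0.17  0.021]
side 0.58 [227. 294. 241. 308.] mid [0.491 0.171] lo [0.479 0.157 0.001] hi [0.502 0.185 0.023] stem [0.491 0.171 0.021]
side 0.57 [276. 229. 288. 238.] mid [ 0.44  -0.064] lo [ 0.425 -0.077  0.   ] hi [ 0.455 -0.051  0.022] stem [ 0.439 -0.063  0.02 ]
```

apply_moves --targets '[[[-0.015, 0, 0], 0], [[-0.03, 0, -0.03], 0], [[-0.06, 0.01, -0.065], 0], [[-0.105, 0.02, -0.065], 0], [[-0.15, 0.035, -0.065], 0]]'

```text
clock: 7.2
position: [0.5271, -0.0106, 0.0714]
orientation: [2.225, 2.215, 0.002]
wrist_force: [0.9, -0.0, 0.2]
finger_gap: 0.0002
finger_force: 0.0
```

apply_moves --targets '[[[-0.045, 0.01, 0], 0], [[-0.09, 0.02, 0], 0], [[-0.125, 0.028, 0], 0], [[-0.127, 0.028, 0.03], 0], [[-0.127, 0.028, 0.05], 0]]'

```text
clock: 7.7
position: [0.5536, -0.1376, 0.0189]
orientation: [-2.23, -2.212, 0.0]
wrist_force: [0.5, -0.3, -0.6]
finger_gap: 0.0004
finger_force: 0.0
```

```bash
python3 look.py wrist side
```

```text
7.7 [ 0.5536 -0.1376  0.0189] x-axis deg 89.55 0.00040684041529807474 [ 0.53 -0.27 -0.65]
wrist 0.96 [  3.  89.  68. 149.] mid [ 0.445 -0.065] lo [ 0.434 -0.077  0.003] hi [ 0.457 -0.053  0.019] stem [ 0.443 -0.066  0.018]
wrist 0.6 [235. 132. 312. 193.] mid [ 0.555 -0.086] lo [ 0.541 -0.098  0.006] hi [ 0.57  -0.074  0.024] stem [ 0.555 -0.086  0.022]
```

apply_moves --targets '[[[0, 0.001, 0.01], 0], [[0, 0.001, 0.015], 0], [[0.01, 0.001, 0.015], 0], [[0.02, 0.001, 0.015], 0], [[0.03, 0.001, 0.015], 0]]'

```text
clock: 8.4
position: [0.5554, -0.1048, 0.0055]
orientation: [2.226, 2.216, 0.0]
wrist_force: [-1.2, -0.2, 0.3]
finger_gap: 0.0006
finger_force: 0.0
```

apply_moves --targets '[[[0.01, 0, 0], 0], [[0.022, 0, 0], 0], [[0.034, 0, 0], 0], [[0.046, 0, 0], 0], [[0.056, 0, 0], 0]]'

```text
clock: 8.9
position: [0.5555, -0.0488, 0.0053]
orientation: [-2.227, -2.216, -0.0]
wrist_force: [-0.2, 0.7, 1.6]
finger_gap: 0.001
finger_force: 0.1
```

```bash
python3 look.py wrist
```

```text
8.9 [ 0.5555 -0.0488  0.0053] x-axis deg 89.73 0.000996174476847571 [-0.17  0.71  1.64]
wrist 0.9 [232. 199. 311. 262.] mid [ 0.555 -0.026] lo [ 0.541 -0.038  0.003] hi [ 0.57  -0.014  0.024] stem [ 0.556 -0.025  0.021]
wrist 0.8 [  3. 274.  84. 330.] mid [ 0.442 -0.064] lo [ 0.427 -0.077  0.001] hi [ 0.457 -0.052  0.024] stem [ 0.441 -0.064  0.02 ]
```

Good contact. I'll continue 0.194 m to a finger y of 0.145, drifting slightly inward.

apply_moves --targets '[[[0.01, 0, 0], 0], [[0.022, 0, 0], 0], [[0.034, -0.001, 0], 0], [[0.046, -0.001, 0], 0], [[0.056, -0.002, 0], 0]]'

```text
clock: 9.5
position: [0.5538, 0.0073, 0.0052]
orientation: [-2.227, -2.216, -0.0]
wrist_force: [-0.1, 0.1, -1.0]
finger_gap: 0.0004
finger_force: 0.1
```

apply_moves --targets '[[[0.012, 0, 0], 0], [[0.024, 0, 0], 0], [[0.036, -0.001, 0], 0], [[0.046, -0.001, 0], 0], [[0.056, -0.002, 0], 0]]'

```text
clock: 10.0
position: [0.5521, 0.0629, 0.0052]
orientation: [2.227, 2.216, 0.0]
wrist_force: [-0.1, -0.3, 0.8]
finger_gap: 0.0008
finger_force: 0.1
```

```bash
python3 look.py wrist side
```

```text
10.0 [0.5521 0.0629 0.0052] x-axis deg 89.72 0.0008090827328737324 [-0.12 -0.29  0.78]
wrist 0.82 [237. 200. 311. 261.] mid [0.554 0.086] lo [0.54  0.074 0.004] hi [0.568 0.098 0.024] stem [0.554 0.087 0.021]
wrist 0.72 [ 66.   0. 148.  82.] mid [0.492 0.165] lo [0.479 0.153 0.003] hi [0.504 0.177 0.024] stem [0.492 0.168 0.021]
side 0.65 [274. 228. 290. 239.] mid [ 0.441 -0.063] lo [ 0.427 -0.073  0.003] hi [ 0.455 -0.052  0.022] stem [ 0.441 -0.064  0.019]
side 0.62 [209. 263. 225. 274.] mid [0.555 0.088] lo [0.54  0.075 0.001] hi [0.57  0.101 0.022] stem [0.555 0.088 0.02 ]
side 0.45 [231. 295. 241. 305.] mid [0.49  0.174] lo [0.481 0.165 0.006] hi [0.498 0.183 0.02 ] stem [0.491 0.172 0.018]
```

apply_moves --targets '[[[0.01, 0, 0], 0], [[0.022, 0, 0], 0], [[0.034, 0, 0], 0], [[0.044, -0.001, 0], 0], [[0.054, -0.001, 0], 0]]'

```text
clock: 10.7
position: [0.5512, 0.1172, 0.0052]
orientation: [-2.226, -2.216, 0.0]
wrist_force: [-0.7, -0.5, -0.4]
finger_gap: 0.0004
finger_force: 0.1
```

apply_moves --targets '[[[0.01, 0, 0], 0], [[0.018, 0, 0], 0], [[0.026, 0, 0], 0], [[0.03, 0, 0], 0], [[0.03, 0, 0], 0]]'

```text
clock: 11.2
position: [0.5515, 0.1465, 0.0052]
orientation: [-2.226, -2.216, 0.0]
wrist_force: [-1.1, 0.7, 0.3]
finger_gap: 0.0001
finger_force: 0.0
```

```bash
python3 look.py wrist side
```

```text
11.2 [0.5515 0.1465 0.0052] x-axis deg 89.74 0.00010867185070723455 [-1.13  0.66  0.3 ]
wrist 0.61 [106. 188. 172. 264.] mid [0.492 0.17 ] lo [0.48  0.154 0.003] hi [0.504 0.185 0.024] stem [0.492 0.17  0.021]
wrist 0.58 [237. 198. 310. 262.] mid [0.554 0.17 ] lo [0.54  0.158 0.003] hi [0.567 0.182 0.024] stem [0.554 0.171 0.021]
side 0.69 [199. 289. 216. 300.] mid [0.557 0.168] lo [0.541 0.154 0.   ] hi [0.572 0.182 0.023] stem [0.554 0.171 0.02 ]
side 0.66 [274. 230. 290. 238.] mid [ 0.439 -0.065] lo [ 0.426 -0.077  0.   ] hi [ 0.452 -0.052  0.022] stem [ 0.439 -0.062  0.02 ]
```

apply_moves --targets '[[[-0.015, 0, 0], 0], [[-0.03, 0, -0.03], 0], [[-0.06, -0.01, -0.065], 0], [[-0.1, -0.03, -0.065], 0], [[-0.14, -0.05, -0.065], 0]]'

```text
clock: 11.9
position: [0.5003, 0.0041, 0.0711]
orientation: [2.225, 2.215, 0.002]
wrist_force: [0.6, 0.7, 0.3]
finger_gap: 0.0003
finger_force: 0.0
```

apply_moves --targets '[[[-0.04, -0.02, 0], 0], [[-0.08, -0.04, 0], 0], [[-0.118, -0.061, 0], 0], [[-0.122, -0.061, 0.03], 0], [[-0.122, -0.061, 0.05], 0]]'

```text
clock: 12.4
position: [0.4383, -0.1176, 0.0195]
orientation: [2.231, 2.211, 0.0]
wrist_force: [-0.2, 0.1, 0.1]
finger_gap: 0.0003
finger_force: 0.0
```

```bash
python3 look.py wrist
```

```text
12.4 [ 0.4383 -0.1176  0.0195] x-axis deg 89.5 0.0003083563702366864 [-0.17  0.13  0.09]
wrist 0.97 [233. 132. 311. 188.] mid [ 0.439 -0.065] lo [ 0.424 -0.077  0.006] hi [ 0.454 -0.053  0.024] stem [ 0.439 -0.064  0.022]
```

apply_moves --targets '[[[0, 0, 0.01], 0], [[0, 0, 0.015], 0], [[0.01, 0, 0.015], 0], [[0.02, 0, 0.015], 0], [[0.03, 0, 0.015], 0]]'

```text
clock: 13.0
position: [0.4395, -0.0843, 0.0056]
orientation: [2.226, 2.216, 0.0]
wrist_force: [0.1, -0.2, -0.3]
finger_gap: 0.0011
finger_force: 0.1
```

apply_moves --targets '[[[0.01, 0, 0], 0], [[0.022, 0, 0], 0], [[0.034, 0, 0], 0], [[0.046, 0, 0], 0], [[0.056, 0, 0], 0]]'

```text
clock: 13.5
position: [0.4396, -0.0282, 0.0052]
orientation: [-2.227, -2.216, 0.0]
wrist_force: [0.4, -0.9, -0.3]
finger_gap: 0.0004
finger_force: 0.1
```

apply_moves --targets '[[[0.012, 0, 0], 0], [[0.024, 0, 0], 0], [[0.036, 0, 0], 0], [[0.046, 0, 0], 0], [[0.056, 0, 0], 0]]'

```text
clock: 14.0
position: [0.4399, 0.0275, 0.0052]
orientation: [2.227, 2.216, 0.0]
wrist_force: [-0.9, -0.5, 0.5]
finger_gap: 0.0007
finger_force: 0.1
```

```bash
python3 look.py wrist
```

```text
14.0 [0.4399 0.0275 0.0052] x-axis deg 89.72 0.00068433162869215 [-0.89 -0.53  0.5 ]
wrist 0.72 [229. 199. 310. 258.] mid [0.44  0.051] lo [0.424 0.038 0.002] hi [0.455 0.063 0.024] stem [0.44  0.051 0.021]
```

Remaining: 0.118 m.

apply_moves --targets '[[[0.01, 0, 0], 0], [[0.022, 0, 0], 0], [[0.034, 0, 0], 0], [[0.046, 0, 0], 0], [[0.056, 0, 0], 0]]'

```text
clock: 14.6
position: [0.4402, 0.0838, 0.0052]
orientation: [-2.226, -2.216, -0.0]
wrist_force: [0.2, 0.1, -1.4]
finger_gap: 0.0004
finger_force: 0.1
```

apply_moves --targets '[[[0.012, 0, 0], 0], [[0.024, 0, 0], 0], [[0.036, 0, 0], 0], [[0.046, 0, 0], 0], [[0.054, 0, 0], 0]]'

```text
clock: 15.1
position: [0.4405, 0.1375, 0.0052]
orientation: [-2.227, -2.216, -0.0]
wrist_force: [0.8, -1.0, -0.2]
finger_gap: 0.0004
finger_force: 0.1
```

apply_moves --targets '[[[0.006, 0, 0], 0], [[0.008, 0, 0], 0], [[0.008, 0, 0], 0], [[-0.01, 0, 0], 0], [[-0.02, 0, -0.02], 0]]'

```text
clock: 15.6
position: [0.4391, 0.1156, 0.024]
orientation: [-2.226, -2.213, 0.005]
wrist_force: [0.5, -0.5, 0.2]
finger_gap: 0.0003
finger_force: 0.0
```

apply_moves --targets '[[[-0.02, 0, -0.04], 0], [[-0.06, 0, -0.08], 0], [[-0.1, 0, -0.12], 0], [[-0.12, 0, -0.15], 0], [[-0.12, 0, -0.15], 0]]'

```text
clock: 16.1
position: [0.4417, -0.0067, 0.1795]
orientation: [2.226, 2.206, 0.006]
wrist_force: [0.4, -0.2, -0.8]
finger_gap: 0.0003
finger_force: 0.0
```

```bash
python3 look.py wrist side; ls -t pics | head -2; python3 -c "
import cv2,glob,os
f=sorted(glob.glob('pics/wrist_*'),key=os.path.getmtime)[-1];g=sorted(glob.glob('pics/side_*'),key=os.path.getmtime)[-1]
cv2.imwrite('pics/w_end.png',cv2.imread(f))
cv2.imwrite('pics/s_end.png',cv2.resize(cv2.imread(g)[120:340,150:400],None,fx=2.6,fy=2.6,interpolation=3))"
```

```text
16.1 [ 0.4417 -0.0067  0.1795] x-axis deg 89.48 0.000314585124994483 [ 0.36 -0.18 -0.83]
side 0.54 [249. 298. 270. 309.] mid [0.442 0.171] lo [0.427 0.16  0.002] hi [0.456 0.181 0.022] stem [0.441 0.171 0.019]
side 0.51 [229. 294. 243. 308.] mid [0.491 0.171] lo [0.479 0.155 0.001] hi [0.503 0.186 0.025] stem [0.491 0.172 0.021]
side_16.1.png
wrist_16.1.png
```

View pics/w_end.png

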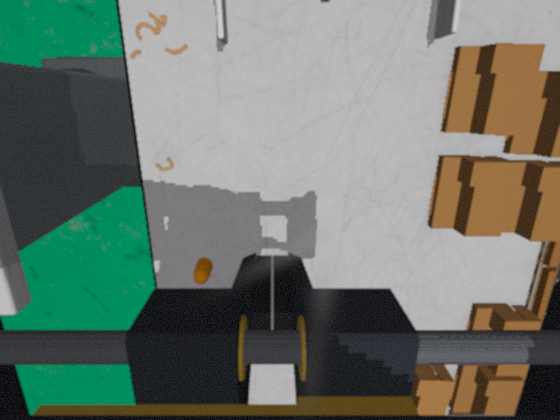

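View pics/s_end.png

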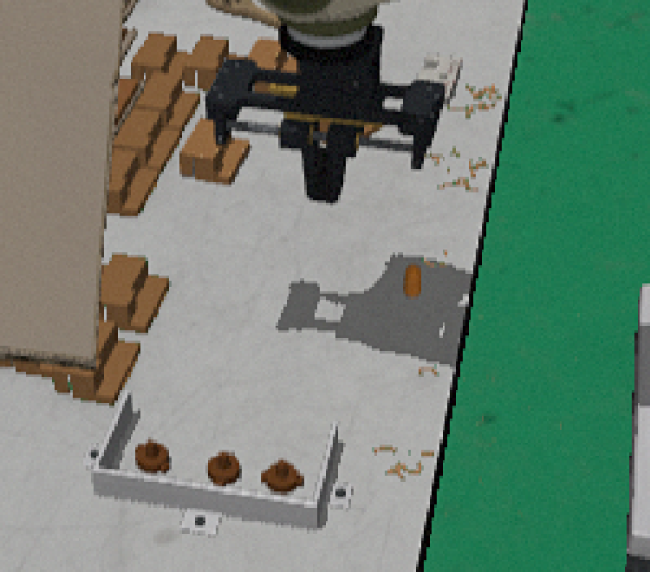

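The final side view shows all three sprues upright and well inside the fence, at (152,457), (223,467) and (283,475). The guard is still at (413,280), and the robot is clear.

```bash
python3 -c "
from bench import *
print(close_job())"
```

```text
the job is handed in; nothing more can be done
None
```

All three sprues were swept with the closed fingertips to lie wholly inside the fence; the finger guard shows unmoved, the paths kept clear of the covers and gap gauge, and the job was handed in at about 16 s of the 72 s allowed.

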